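Hold the pedal bin open

TASK

My hands are full of empties, so hold the blue recycling bin open for me. The crushed red can has slipped under the front of the bin's pedal: push it along the bench with your fingertips until it lies quite clear of the pedal, still flat on the bench, and only then press the pedal all the way down so that the lid swings wide open, and finish while still holding the pedal down. Do not pick anything up, keep off the lid, and leave the jar, the yogurt tub, the bottle opener and the other can where they are.

Things in the scene. Friction and masses are not known exactly. Their poses are not given: they have to be found in the camera images.
- bin: Blue plastic pedal bin, fixed to the bench. Origin on the bench under the middle of its body. Its -x axis points out of its front, where the pedal sticks out; z is up, y runs along its width. Body 200 mm deep (x from -100 to 100), 260 mm wide (y from -130 to 130), about 267 mm high with the lid shut.
- pedal (a joint): Pedal lever, rocking on an axle under the bin (along y at x = -45 mm, 34 mm up, in the bin's frame): 0 rad = up, 0.30 rad = fully down on its stop. Its rear end lifts a rod that opens the lid, 4 rad per rad of pedal. The lid's weight brings it back up: pressing takes about 8 to 15 N at first, less later. The can under it stops it about half-way.
- tread_top (a point): Middle of the upper face of the pedal's dark ribbed tread, about 58 mm up while the pedal is up, 31 mm lower when pressed fully. Tread 65 mm long (15 to 80 mm in front of the bin's front wall: bin x -115 to -180), 90 mm wide, 11 mm thick. At rest it slopes up 0.15 rad to its front, whose lower edge is 50 mm above the bench; pressed, it slopes down as much.
- lid: The bin's flat grey lid, 236 mm deep, 276 mm wide, opening upwards and to the back, 69 degrees with the pedal fully down. Origin on its hinge behind the back wall (bin x = 160, 246 mm up); its z axis is vertical when it is shut.
- jar: Green glass jar with a steel lid, 72 mm across, 92 mm high; origin under its middle. Leave it alone.
- tub: White yogurt tub with a pale blue lid, 93 mm across, 88 mm high; origin under its middle. Leave it alone.
- opener: Steel bottle opener lying flat, 143 mm long along its x, 38 mm wide, 6 mm thick; origin under its middle. Leave it alone.
- puck_can: Second can, teal, stamped flat end-on to a puck 67 mm across and 38 mm high; origin under its middle. Leave it alone.
- can: The red crushed can (stamped flat on its side). Origin under its middle, on the bench. It is 112 mm long along its own x, 80 mm wide along y, 32 mm high (24 mm in its pinched middle), weighs 13 to 22 g and lies flat with one end under the front part of the tread and the other end sticking out in front of it.
Mind the look-alikes: they are no part of the job. Of the things that look like the can, the smallest one is meant.

How it is judged (in metres and radians):
At the end, for the whole second after the job is handed in: The fingers hold the pedal down (at least 0.25 of its 0.30 rad, pressing with over 1 N) and the lid is open more than 57 degrees; the red can lies flat and still on the bench, touching neither pedal nor bin (value of joint pedal above 0.25 rad and angle between lid's own z axis and vertical above 1 rad and contact force between the fingers and pedal above 1 N and contact force between can and bin below 0.2 N and height (world z) of can below 0.008 m and angle between can's own z axis and vertical below 0.2 rad and linear speed of can below 0.02 m/s); the arm keeps its last pose, push and grip.
It fails at once if the red can is picked up or stood on edge (height (world z) of can above 0.025 m or angle between can's own z axis and vertical above 0.7 rad).
It fails at once if the pedal is pressed down onto the red can (contact force between can and pedal above 8 N).
It fails at once if the robot touches the lid (contact force between any of the fingers, the arm and lid above 1 N).
It fails at once if the jar, tub, opener or other can is moved more than 20 mm (distance of any of jar, tub, opener, puck_can from where it was at the start of the episode above 0.02 m).
It also fails if it takes over 54 s, if anything falls off the work surface, if the arm or the gripper's body presses on something with over 40 N, if the wrist force passes 120 N, or if a joint passes its speed limit or range.

ROBOT

A 7-joint arm with a two-finger parallel gripper is mounted at the origin on the work surface. World frame = base frame: x ahead of the robot, y to its left, z up, the work surface at z = 0. Lengths are in mm, angles in rad, forces in N, time in s.
With the tool pointing down it reaches from about 425 to 875 mm from the base axis. Payload 4.7 kg.
Tool frame: the origin (TCP) lies on the centre line of the jaws, within the pads' length; the fingertips stand manip.tip_extent ahead of it and the grasp point (between the pads) lies 2 mm behind it (manip.tip_extent is the distance from the TCP to the fingertips, in mm); z points along the fingers, y is the line along which they close (so a half turn about z gives the same grasp; the last joint's range is limited). The gripper opens to 85 mm and grips with 20 to 120 N. Pads are 22 mm wide; open, the fingers measure 114 mm over their backs; the gripper's body (76 mm by 85 mm) begins 54 mm behind the grasp point. The pads swing forward as they close: fully open they stand 13 mm farther back than shut.
Start: joints at [1.235, 0.321, -0.07, 1.45, 0.023, 1.371, -0.057], TCP at [222.743, -610.662, 248.349] pointing down, gripper open.
Joint ranges: [-2.86, 2.86], [-0.3, 2.09], [-1.38, 1.24], [0.06, 2.45], [-1.56, 4.7], [0.09, 2.05], [-2.69, 2.69]. Speed limits (rad/s): [2.57, 2.57, 3.14, 3.14, 3.14, 3.14, 3.14].

INTERFACE

Orientations are given as a unit quaternion [w, x, y, z].
In Python, from workcell import manip gives the robot as it stands.
- The arm moves only by the tool step_arm, never from a script. Its argument "targets" is one flat list of numbers, 7 for each row, row after row: the shift along the tool's x, y, z in mm, then the turn, a rotation vector about the tool's x, y, z in rad, then the opening in per cent of the stroke, from 0 (shut) to 100 (fully open). In form: [dx, dy, dz, wx, wy, wz, fingers, dx, dy, dz, wx, wy, wz, fingers, ...]. A call has 1 to 10 rows; each row is the pose to reach, as a shift and turn from the pose commanded when the call began, along the tool's axes at that moment; what a row does not reach only later rows make up. A row lasts 1/10 s, in which the tool goes at most 50 mm and 8.59 degrees, less where a joint would pass 70% of its speed; a pose out of reach is approached as far as the arm can. A call with a gripper value outside its range is refused whole. The fingers move at their own pace and stop on an object; the grip force is fixed at half the most. Time passes only in rows, so rows that repeat a pose let the fingers close. It gives the time, the measured TCP pose, the force, the opening and the grip force at its end, in the units of the state.
- manip.get_obs(): the state, without advancing time (a new reading comes with each control period).
- manip.capture(name): name is "scene" or "top"; returns a dict with "image" (480x640x3 uint8, red, green, blue), "K" (3x3 intrinsics, pixels), "extrinsics" (4x4, takes a point from world to camera coordinates). Camera axes: x right, y down, z forward; pixel columns grow to the right and rows downward; lengths in mm; the calibration is good to about 2 mm. A picture is of the moment at which its call begins. There is no depth.
- manip.finish_job(): hands the job in; it is judged then, once.
The state is a dict: "time": time; "q": joint angles; "qd": joint speeds; "effort": joint torques, N m; "tcp_pos": TCP position; "orientation": TCP orientation; "wrist_force": force on the tool from outside, world axes, zero at the start; "moment": the same for the moment, N m; "finger_gap": finger opening in mm; "finger_force": force on a finger pad.
Only numpy, scipy, OpenCV 4.12 (cv2) and the standard library are available. Lean on these libraries where they do the work, as an engineer would, in place of code of your own. Each camera call takes 0.05 s, during which the arm holds its last target. There are 200 camera calls.

## Working session

There is one attempt and no reset: what is moved stays moved. The work goes in short steps, Python scripts to look and compute and a tool call to move; the robot and the scene stay as the last step left them, time stands still between calls to the robot, and variables do not carry over. Pictures are saved under pics/ and viewed, at most 10 in all, crops included, and the job is handed in when it is done.

Besides the shell and the picture viewer there is one more tool, called as a command line: name --argument value ..., lists and objects as JSON in quotes. step_arm: Moves the arm, as the interface text tells. Its arguments: {"type":"object","properties":{"targets":{"type":"array"}},"required":["targets"]}

```bash
mkdir -p pics; ls; python3 - <<'E'
from workcell import manip
import cv2,pickle
print(manip.tip_extent, manip.get_obs())
d={n:manip.capture(n) for n in("scene","top")}
pickle.dump(d,open("c0.pkl","wb"))
for n in d:
    cv2.imwrite(f"pics/{n}0.png",d[n]["image"][...,::-1]); print(d[n]["K"],d[n]["extrinsics"])
E
```

```text
pics
17.0 {'time': 0.0, 'q': array([ 1.23514428,  0.32183407, -0.07009091,  1.45171303,  0.02259294,
        1.37080919, -0.05688721]), 'qd': array([-0.00253321,  0.00144659, -0.00120722, -0.00140726, -0.00044692,
        0.00090476,  0.00026309]), 'effort': array([ 9.02030188e-04, -4.93585718e+01, -3.81296240e-01, -3.14329398e+01,
        1.31343969e-02,  1.14259616e-02, -2.13141965e-05]), 'tcp_pos': array([ 222.51202277, -610.16689297,  247.19724792]), 'orientation': array([-9.64109591e-04,  9.84743402e-01,  1.74009930e-01, -2.17150348e-04]), 'wrist_force': array([ 0.40338889, -0.65782334,  0.53788307]), 'moment': array([-0.00342261, -0.02563152, -0.02931838]), 'finger_force': 0.0, 'finger_gap': 85.34643386491932}
[[586.1851078    0.         323.97128091]
 [  0.         586.1851078  230.86445292]
 [  0.           0.           1.        ]] [[ 4.25168787e-01  9.05087492e-01  6.93785312e-03 -2.25988112e+02]
 [ 8.60479925e-01 -4.01813064e-01 -3.13242016e-01 -4.42057553e+02]
 [-2.80723711e-01  1.39150611e-01 -9.49647990e-01  1.66003652e+03]
 [ 0.00000000e+00  0.00000000e+00  0.00000000e+00  1.00000000e+00]]
[[517.78750616   0.         317.77463155]
 [  0.         517.78750616 240.69208977]
 [  0.           0.           1.        ]] [[ 1.16034092e-02 -9.99932536e-01 -5.34086776e-04 -2.98958527e+01]
 [-9.95893645e-01 -1.15085789e-02 -8.97964407e-02  6.08381119e+02]
 [ 8.97842361e-02  1.57383848e-03 -9.95959996e-01  1.14394783e+03]
 [ 0.00000000e+00  0.00000000e+00  0.00000000e+00  1.00000000e+00]]
```

View pics/scene0.png

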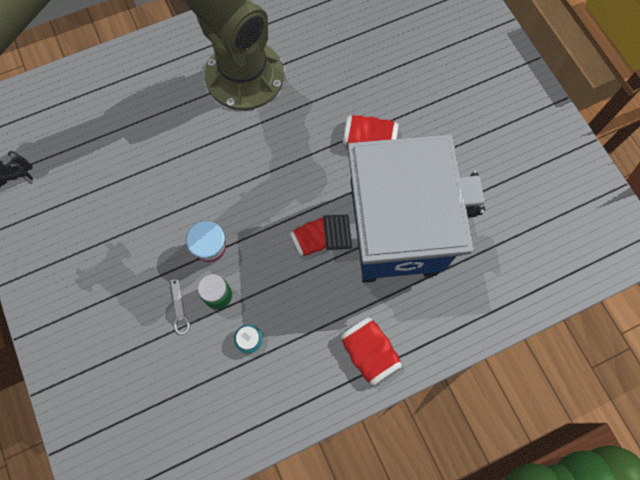

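View pics/top0.png

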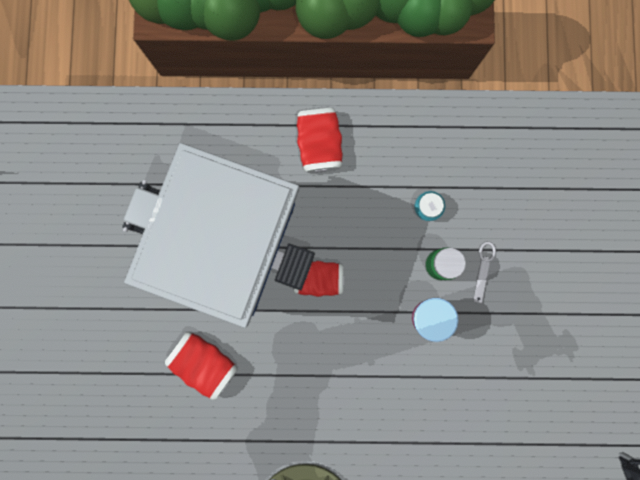

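The top view shows the bin's lid at about (212,235), with the dark tread at (294,267). The target red can is at (318,280), partly under the tread. Two larger look-alikes are at (320,138) and (200,365). The puck is at (431,206), the jar at (447,264), the tub at (435,320) and the opener at (484,272).

```bash
cat > h.py <<'E'
import numpy as np,cv2,pickle
def ray(c,uv,z):
    R=c["extrinsics"][:3,:3];t=c["extrinsics"][:3,3]
    d=R.T@np.linalg.inv(c["K"])@np.array([uv[0],uv[1],1.]);o=-R.T@t
    return (o+d*(z-o[2])/d[2])[:2]
def proj(c,p):
    q=c["K"]@(c["extrinsics"][:3,:3]@np.array(p,float)+c["extrinsics"][:3,3]);return q[:2]/q[2]
def contours(m,amin=100):
    cs,_=cv2.findContours(m.astype(np.uint8),cv2.RETR_EXTERNAL,cv2.CHAIN_APPROX_NONE)
    return [k for k in cs if cv2.contourArea(k)>amin]
def world(c,k,z): return np.array([ray(c,p,z) for p in k.reshape(-1,2)],np.float32)
def redmask(im):
    h=cv2.cvtColor(im,cv2.COLOR_RGB2HSV);return ((h[...,0]<8)|(h[...,0]>172))&(h[...,1]>150)&(h[...,2]>60)
E
python3 - <<'E'
from h import *
d=pickle.load(open("c0.pkl","rb"))
np.set_printoptions(precision=0,suppress=True)
for n,c in d.items():
    im=c["image"];print(n)
    for k in contours(redmask(im)):
        w=world(c,k,28);r=cv2.minAreaRect(w);print("red",k.reshape(-1,2).mean(0),r,cv2.boxPoints(r).tolist() if r[0][0]<700 else "")
    g=im.astype(int); h=cv2.cvtColor(im,cv2.COLOR_RGB2HSV)
    dark=(g.max(2)<75); x0,y0=((250,220) if n=="top" else (310,200))
    m=np.zeros_like(dark);m[y0:y0+90,x0:x0+60]=dark[y0:y0+90,x0:x0+60]
    m=cv2.morphologyEx(m.astype(np.uint8),cv2.MORPH_CLOSE,np.ones((5,5)))
    for k in contours(m,200):
        r=cv2.minAreaRect(world(c,k,58));print("tread",r,cv2.boxPoints(r))
    lid=((g.max(2)-g.min(2))<14)&(g.min(2)>150)
    for k in contours(lid,5000):
        r=cv2.minAreaRect(world(c,k,262));print("lid",r,cv2.boxPoints(r))
c=d["top"]
for nm,uv,z in(("puck",(431,206),38),("jar",(450,263),92),("tub",(436,320),88),("op",(484,272),5)):print(nm,ray(c,uv,z))
crop=c["image"][210:340,220:370];cv2.imwrite("pics/crop0.png",cv2.resize(crop,None,fx=5,fy=4.6,interpolation=2)[...,::-1])
E
```

```text
scene
red [370. 351.] ((841.830078125, -24.869369506835938), (114.31758117675781, 101.6551513671875), 8.228034019470215) 
red [312. 236.] ((526.5726318359375, -27.84290313720703), (80.26749420166016, 78.29996490478516), 88.77606964111328) [[486.5743103027344, -67.13125610351562], [564.8564453125, -68.80374145507812], [566.5709228515625, 11.445449829101562], [488.288818359375, 13.117935180664062]]
red [369. 129.] ((320.368408203125, 237.834228515625), (117.57269287109375, 81.4837646484375), 59.692787170410156) [[255.52891540527344, 207.64193725585938], [325.87646484375, 166.5222625732422], [385.2078857421875, 268.0265197753906], [314.8603515625, 309.14617919921875]]
tread ((591.2184448242188, 31.62677764892578), (146.2763214111328, 161.6885528564453), 51.82432174682617) [[482.  24.]
 [610. -76.]
 [700.  39.]
 [573. 139.]]
lid ((587.666748046875, 203.00482177734375), (289.24560546875, 314.4377746582031), 70.4781265258789) [[391. 119.]
 [688.  14.]
 [784. 287.]
 [488. 392.]]
top
red [200. 365.] ((329.53826904296875, 233.7488250732422), (113.13252258300781, 101.42340087890625), 54.485851
[... 247 characters left out ...]
4844, 85.16796112060547), 0.4738244116306305) [[486.1399230957031, 17.840513229370117], [486.8442687988281, -67.32453155517578], [563.053955078125, -66.69428253173828], [562.349609375, 18.47076416015625]]
red [319. 138.] ((845.5771484375, -22.746807098388672), (112.505859375, 98.70304870605469), 7.110321044921875) 
tread ((574.6458740234375, 29.17864227294922), (81.10079193115234, 135.39031982421875), 71.09303283691406) [[497.  13.]
 [626. -31.]
 [652.  46.]
 [524.  89.]]
lid ((566.146484375, 290.07666015625), (425.96240234375, 548.5401611328125), 0.004870192613452673) [[353. 564.]
 [353.  16.]
 [779.  16.]
 [779. 564.]]
puck [ 689. -277.]
jar [ 558. -305.]
tub [ 438. -275.]
op [ 543. -405.]
```

View pics/crop0.png

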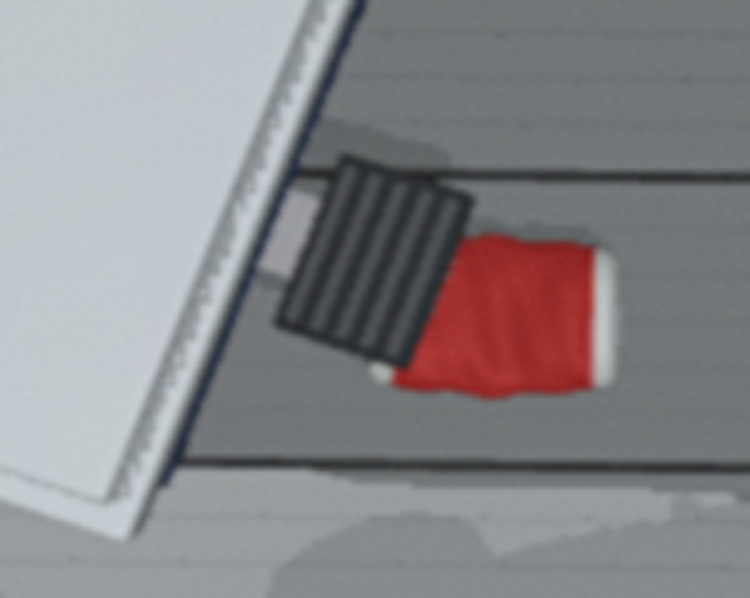

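The crop shows the tread's corners at about (345,155), (473,197), (408,365) and (278,322). The can runs from (375,372) to (613,250–385), with its long axis nearly along the image's u axis.

```bash
python3 - <<'E'
from h import *
np.set_printoptions(precision=1,suppress=True)
c=pickle.load(open("c0.pkl","rb"))["top"]
f=lambda p,z:ray(c,(220+p[0]/5,210+p[1]/4.6),z)
T=np.array([f((345,155),53),f((473,197),63),f((408,365),63),f((278,322),53)]);print("tread",T,T.mean(0))
ax=(T[1]-T[0]+T[2]-T[3]);ax/=np.linalg.norm(ax);print("out",ax,np.degrees(np.arctan2(ax[1],ax[0])))
print("can",[f(p,16) for p in((612,250),(612,385),(375,372),(490,235),(490,397))])
for p in((130,540),(340,0)):print("lid edge",f(p,255))
R=np.array([[1,0],[0,1]])
from scipy.spatial.transform import Rotation as Ro
print(Ro.from_quat([0.98474,0.17401,-.00022,-.00096]).as_matrix())
E
```

```text
tread [[599.   40.7]
 [578.7 -16.3]
 [498.8  11. ]
 [518.6  68.8]] [548.8  26.1]
out [-0.3 -0.9] -109.22292127376716
can [array([556.3, -79.5]), array([489.9, -80. ]), array([495. ,  27.4]), array([563.1, -23.9]), array([483.4, -24.8])]
lid edge [430.5 103.7]
lid edge [643.9  31.9]
[[ 0.9  0.3 -0. ]
 [ 0.3 -0.9  0. ]
 [-0.  -0.  -1. ]]
```

step_arm --targets '[40, -30, 0, 0, 0, 0.05, 30, 80, -60, 0, 0, 0, 0.1, 30, 120, -90, 0, 0, 0, 0.15, 30, 160, -120, 0, 0, 0, 0.2, 30, 200, -150, 0, 0, 0, 0.25, 30, 240, -180, 0, 0, 0, 0.3, 30, 280, -210, 0, 0, 0, 0.35, 30, 320, -240, 0, 0, 0, 0.35, 30, 360, -270, 0, 0, 0, 0.35, 30, 400, -300, 0, 0, 0, 0.35, 30]'

```text
time: 1.1
tcp_pos: [496.2, -189.9, 248.1]
orientation: [0.0, 1.0, -0.0, -0.0]
wrist_force: [-0.1, -0.6, 0.1]
finger_gap: 25.5
finger_force: 0.0
```

step_arm --targets '[25, -35, 0, 0, 0, 0, 30, 50, -70, 0, 0, 0, 0, 30, 75, -105, 0, 0, 0, 0, 30, 97, -140, 20, 0, 0, 0, 30, 97, -140, 60, 0, 0, 0, 30, 97, -140, 100, 0, 0, 0, 30, 97, -140, 140, 0, 0, 0, 30, 97, -140, 180, 0, 0, 0, 30, 97, -140, 190, 0, 0, 0, 30, 97, -140, 190, 0, 0, 0, 30]'

```text
time: 2.1
tcp_pos: [591.3, -51.7, 56.7]
orientation: [-0.0, 1.0, -0.0, -0.002]
wrist_force: [0.8, 0.2, -0.5]
finger_gap: 25.6
finger_force: 0.0
```

```bash
python3 - <<'E'
from workcell import manip
import cv2
print(manip.tip_extent, manip.get_obs()["tcp_pos"])
d=manip.capture("scene")["image"][180:300,240:400]
cv2.imwrite("pics/s1.png",cv2.resize(d,None,fx=4.5,fy=4.5,interpolation=2)[...,::-1])
E
```

```text
17.0 [591.31899233 -51.65530142  56.69195458]
```

View pics/s1.png

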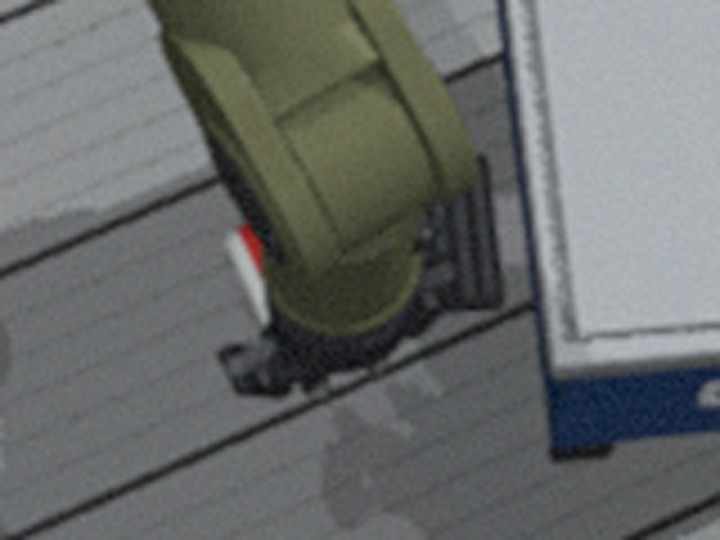

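The arm is above the far side of the can, at (264,330) in this crop, clear of the tread at (470,235). Next I lower and start the push.

step_arm --targets '[0, 0, 15, 0, 0, 0, 30, 0, 0, 30, 0, 0, 0, 30, 0, 0, 30, 0, 0, 0, 30, -8, 0, 30, 0, 0, 0, 30, -14, 0, 30, 0, 0, 0, 30, -20, 0, 30, 0, 0, 0, 30, -26, -2, 30, 0, 0, 0, 30, -32, -4, 30, 0, 0, 0, 30, -38, -6, 30, 0, 0, 0, 30, -44, -8, 30, 0, 0, 0, 30]'

```text
time: 3.15
tcp_pos: [553.9, -47.4, 32.1]
orientation: [0.002, 1.0, -0.002, 0.006]
wrist_force: [5.7, -7.1, 8.6]
finger_gap: 25.7
finger_force: 5.1
```

step_arm --targets '[-6, -2, 0, 0, 0, 0, 30, -12, -4, 0, 0, 0, 0, 30, -18, -6, 0, 0, 0, 0, 30, -24, -6, 0, 0, 0, 0, 30, -30, -6, 0, 0, 0, 0, 30, -36, -6, 0, 0, 0, 0, 30, -42, -6, 0, 0, 0, 0, 30, -48, -6, 0, 0, 0, 0, 30, -48, -6, 0, 0, 0, 0, 30, -48, -6, 0, 0, 0, 0, 30]'

```text
time: 4.15
tcp_pos: [500.1, -38.3, 28.3]
orientation: [0.0, 1.0, -0.0, -0.001]
wrist_force: [-2.4, -2.5, 2.1]
finger_gap: 25.8
finger_force: 0.0
```

```bash
python3 - <<'E'
from h import *
from workcell import manip
for n in("scene","top"):
    c=manip.capture(n)
    for k in contours(redmask(c["image"]),60):
        w=world(c,k,25);print(n,w.mean(0),cv2.minAreaRect(w),w.min(0),w.max(0))
    if n=="top": cv2.imwrite("pics/t2.png",cv2.resize(c["image"][200:400,200:400],None,fx=3,fy=3)[...,::-1])
E
```

```text
scene [842.4673   -25.257065] ((841.9542236328125, -24.067596435546875), (114.59036254882812, 101.16112518310547), 7.681978702545166) [780.34863  -75.507515] [904.4448    28.376682]
scene [314.39078 236.3209 ] ((319.3231506347656, 238.53744506835938), (117.15450286865234, 81.92440032958984), 59.2067756652832) [259.03604 167.90161] [361.786   304.71185]
top [328.6741 234.8513] ((329.0905456542969, 234.41378784179688), (113.42359924316406, 101.68437194824219), 54.48586654663086) [261.8976  164.25323] [396.7044 303.9736]
top [449.96066   25.075804] ((453.6899108886719, 23.04376983642578), (68.98824310302734, 24.574054718017578), 0.9308807849884033) [419.19186   10.197964] [488.10498  34.91437]
top [845.9977   -22.695595] ((846.4571533203125, -22.741802215576172), (112.79532623291016, 98.9570083618164), 7.1103057861328125) [785.40564  -74.057365] [906.5347    28.401209]
```

View pics/t2.png

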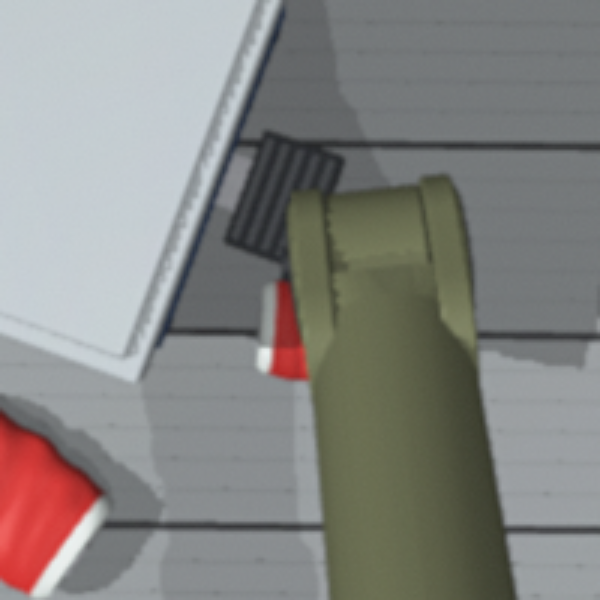

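The can's near end is at about (283,330) in the crop. It has moved about 70 mm towards the robot and stays unrotated. I'll push a bit further, then back off and raise.

step_arm --targets '[-6, 1, 0, 0, 0, 0, 30, -12, 2, 0, 0, 0, 0, 30, -18, 3, 0, 0, 0, 0, 30, -24, 4, 0, 0, 0, 0, 30, -30, 5, 0, 0, 0, 0, 30, -36, 6, 0, 0, 0, 0, 30, -36, 6, 0, 0, 0, 0, 30, -28, 6, 0, 0, 0, 0, 30, -16, 12, -10, 0, 0, 0, 30, -16, 30, -40, 0, 0, 0, 30]'

```text
time: 5.25
tcp_pos: [485.0, -65.8, 67.0]
orientation: [-0.001, 1.0, 0.002, -0.001]
wrist_force: [1.2, -0.6, -0.6]
finger_gap: 25.7
finger_force: 0.0
```

step_arm --targets '[20, 40, -50, 0, 0, 0, 0, 55, 75, -90, 0, 0, 0, 0, 90, 100, -100, 0, 0, 0, 0, 120, 120, -100, 0, 0, 0, 0, 120, 120, -100, 0, 0, 0, 0, 120, 120, -100, 0, 0, 0, 0]'

```text
time: 5.85
tcp_pos: [605.9, -188.8, 167.5]
orientation: [-0.001, 1.0, -0.001, -0.0]
wrist_force: [-0.4, 0.3, -0.2]
finger_gap: 0.3
finger_force: 0.0
```

```bash
python3 - <<'E'
from h import *
from workcell import manip
for n in("scene","top"):
    c=manip.capture(n)
    for k in contours(redmask(c["image"]),60):
        w=world(c,k,25);print(n,w.mean(0),cv2.minAreaRect(w),w.min(0),w.max(0))
    if n=="top": cv2.imwrite("pics/t3.png",cv2.resize(c["image"][200:400,200:400],None,fx=3,fy=3)[...,::-1])
print(manip.tip_extent)
E
```

```text
scene [841.7845   -25.121588] ((841.5226440429688, -23.841716766357422), (114.56049346923828, 100.5642318725586), 8.227989196777344) [780.34863  -75.507515] [904.4448    28.376682]
scene [420.27228   -8.499585] ((420.12127685546875, -8.774452209472656), (88.79288482666016, 80.14730072021484), 75.94642639160156) [375.08484 -59.91462] [464.99445  42.65345]
scene [314.38196 236.30057] ((319.3231506347656, 238.53744506835938), (117.15450286865234, 81.92440032958984), 59.2067756652832) [259.03604 167.90161] [361.786   304.71185]
top [328.67398 234.85117] ((329.08050537109375, 234.4190673828125), (112.9343032836914, 101.71333312988281), 54.83848571777344) [261.8976  164.31099] [396.7044 303.9736]
top [418.2151   -7.23409] ((418.0933532714844, -7.322963714599609), (86.36540222167969, 77.4234390258789), 75.12125396728516) [375.7594   -56.674007] [461.48203  41.2132 ]
top [845.98346  -22.695864] ((846.4571533203125, -22.741802215576172), (112.79532623291016, 98.9570083618164), 7.1103057861328125) [785.40564 -74.03962] [906.5347    28.365143]
17.0
```

View pics/t3.png

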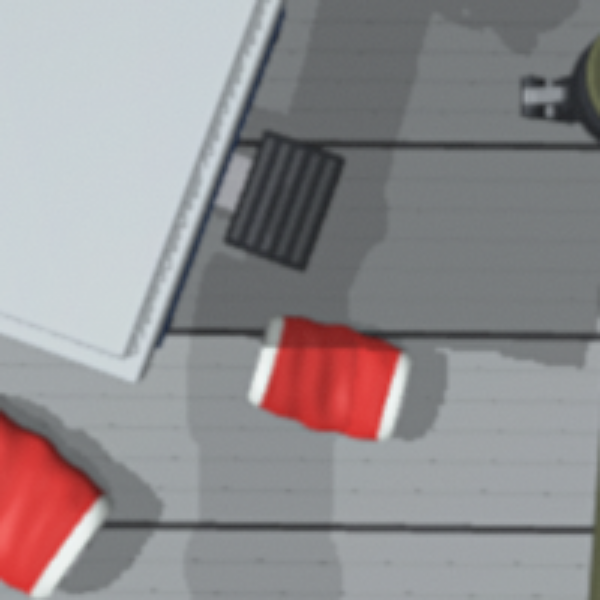

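The can, around (325,375) in the crop, now lies flat and well clear of the tread at (285,200). I'll line up for the press, turning the gripper first and then tilting it away from the lid.

step_arm --targets '[-10, -15, 0, 0, 0, -0.14, 0, -20, -30, 0, 0, 0, -0.28, 0, -30, -45, 0, 0, 0, -0.42, 0, -40, -60, 0, 0, 0, -0.56, 0, -50, -75, 0, 0, 0, -0.7, 0, -60, -95, 0, 0, 0, -0.84, 0, -70, -115, 0, 0, 0, -0.98, 0, -80, -130, 0, 0, 0, -1.12, 0, -84, -139, 0, 0, 0, -1.24, 0, -84, -139, 0, 0, 0, -1.24, 0]'

```text
time: 6.95
tcp_pos: [519.0, -46.1, 168.2]
orientation: [0.0, 0.813, 0.583, -0.001]
wrist_force: [0.6, -0.3, -0.4]
finger_gap: -0.1
finger_force: 0.0
```

step_arm --targets '[0, 0, 0, 0, 0.12, 0, 0, 0, 0, 0, 0, 0.25, 0, 0, 0, 0, 0, 0, 0.25, 0, 0, 0, 0, 0, 0, 0.25, 0, 0]'

```text
time: 7.35
tcp_pos: [520.1, -49.6, 168.0]
orientation: [-0.072, 0.809, 0.575, 0.1]
wrist_force: [-0.7, 0.3, 0.2]
finger_gap: -0.1
finger_force: 0.0
```

```bash
python3 - <<'E'
from workcell import manip
import numpy as np
from scipy.spatial.transform import Rotation as Ro
np.set_printoptions(precision=3,suppress=True)
o=manip.get_obs();w=o["orientation"]
R=Ro.from_quat(np.roll(w,-1)).as_matrix();tip=o["tcp_pos"]+17*R[:,2]
print(R,o["tcp_pos"],tip,o["q"],o["wrist_force"])
for t in((543,10,80),(543,10,62),(541,8,22)):print(t,R.T@(np.array(t)-tip))
E
```

```text
[[ 0.319  0.945  0.079]
 [ 0.916 -0.328  0.231]
 [ 0.244 -0.001 -0.97 ]] [520.112 -49.592 167.954] [521.456 -45.659 151.47 ] [ 0.857  0.14  -0.696  1.889 -0.172  1.11  -0.093] [-0.677  0.317  0.213]
(543, 10, 80) [40.364  2.161 83.882]
(543, 10, 62) [ 35.963   2.185 101.335]
(541, 8, 22) [ 23.714   1.005 139.5  ]
```

step_arm --targets '[15, 0, 25, 0, 0, 0, 0, 30, 1, 55, 0, 0, 0, 0, 40, 2, 84, 0, 0, 0, 0, 38, 2, 93, 0, 0, 0, 0, 36, 2, 101, 0, 0, 0, 0, 34, 2, 107, 0, 0, 0, 0, 33, 2, 111, 0, 0, 0, 0, 32, 2, 115, 0, 0, 0, 0, 30, 2, 119, 0, 0, 0, 0, 30, 2, 119, 0, 0, 0, 0]'

```text
time: 8.35
tcp_pos: [541.5, 6.0, 61.2]
orientation: [-0.072, 0.808, 0.576, 0.101]
wrist_force: [-4.9, 0.9, 8.0]
finger_gap: -0.3
finger_force: 3.8
```

step_arm --targets '[-2, 0, 4, 0, 0, 0, 0, -3, 0, 8, 0, 0, 0, 0, -4, 0, 12, 0, 0, 0, 0, -5, 0, 16, 0, 0, 0, 0, -6, 0, 20, 0, 0, 0, 0, -7, 0, 23, 0, 0, 0, 0, -8, 0, 26, 0, 0, 0, 0, -8, 0, 28, 0, 0, 0, 0, -8, 0, 28, 0, 0, 0, 0, -8, 0, 28, 0, 0, 0, 0]'

```text
time: 9.35
tcp_pos: [542.6, 5.5, 39.7]
orientation: [-0.072, 0.807, 0.577, 0.1]
wrist_force: [-32.0, -4.3, 73.9]
finger_gap: 0.2
finger_force: 37.8
```

```bash
python3 - <<'E'
from h import *
from workcell import manip
print(manip.get_obs()["tcp_pos"],manip.get_obs()["wrist_force"])
a=[manip.capture(n) for n in("scene","top")]
for c in a:
    for k in contours(redmask(c["image"]),60):
        w=world(c,k,25);print(cv2.minAreaRect(w))
cv2.imwrite("pics/p4.png",np.hstack([a[0]["image"][60:400,180:500],a[1]["image"][100:440,100:500]])[...,::-1])
E
```

```text
[542.58377554   5.54264845  39.69214391] [-31.98198102  -4.29397343  73.90969054]
((841.9542236328125, -24.067596435546875), (114.59036254882812, 101.16112518310547), 7.681978702545166)
((326.3656311035156, 233.60397338867188), (112.68682098388672, 100.34315490722656), 54.99223327636719)
((329.08050537109375, 234.4190673828125), (112.9343032836914, 101.71333312988281), 54.83848571777344)
((417.93927001953125, -7.9026947021484375), (86.35888671875, 77.42369842529297), 75.1186752319336)
((846.4571533203125, -22.741802215576172), (112.79532623291016, 98.9570083618164), 7.1103057861328125)
```

View pics/p4.png

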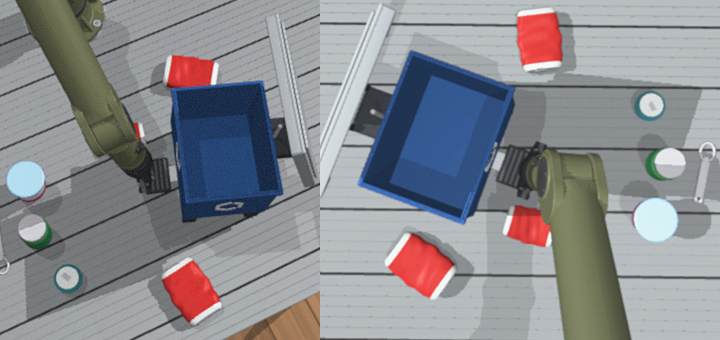

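The lid is wide open (both views), the pedal is on its stop and the can at (528,225) is clear. The push is harder than needed, so I'll ease it.

step_arm --targets '[0, 0, -2, 0, 0, 0, 0, 1, 0, -4, 0, 0, 0, 0, 1, 0, -5, 0, 0, 0, 0, 1, 0, -5, 0, 0, 0, 0, 1, 0, -5, 0, 0, 0, 0]'

```text
time: 9.95
tcp_pos: [542.2, 5.5, 40.5]
orientation: [-0.072, 0.807, 0.577, 0.101]
wrist_force: [-14.0, -0.9, 33.3]
finger_gap: -0.1
finger_force: 16.8
```

step_arm --targets '[0, 0, 0, 0, 0, 0, 0, 0, 0, 0, 0, 0, 0, 0, 0, 0, 0, 0, 0, 0, 0, 0, 0, 0, 0, 0, 0, 0, 0, 0, 0, 0, 0, 0, 0]'

```text
time: 10.45
tcp_pos: [542.2, 5.5, 40.5]
orientation: [-0.072, 0.807, 0.577, 0.101]
wrist_force: [-15.1, 0.1, 33.2]
finger_gap: -0.0
finger_force: 16.8
```

```bash
python3 - <<'E'
from workcell import manip
o=manip.get_obs();print(o["tcp_pos"],o["wrist_force"])
if o["wrist_force"][2]>15: print(manip.finish_job())
E
```

```text
[542.2309029    5.50575755  40.48060552] [-15.10568589   0.11642231  33.23066985]
the job is handed in; nothing more can be done
None
```

The red can lies flat on the bench clear of the pedal, and the arm is holding the pedal down with about 33 N so the lid stays wide open; I handed the job in at about 10.5 s, and no verdict came back.

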